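# Couple the hand rest to its ball post at the banding wheel

## Task

Fit the hand rest across the banding wheel: raise its red coupler handle all the way, then lower the coupler gently onto the steel ball with both rubber feet of its leg standing on the cork strip, and press the handle fully down to lock it. Let go at the end, and leave the plate on the wheel, the glaze jar, the brush pot and the basin where they are.

Things in the scene. Friction and masses are not known exactly. Their poses are not given: they have to be found in the camera images.
- station: Decorating station, fixed: a wooden board 335 x 176 x 18 mm. Origin on the bench under its middle; x runs along the board from the ball post to the cork strip, y across, z up. Along x: flanged post (flange 76 mm across) with a steel ball at -115 mm; banding wheel at 25 mm; cork strip at 120 mm.
- ball (a point): Centre of the 40 mm steel ball on a 12 mm neck, 108 mm above the bench; axes as the station.
- wheel_top (a point): Middle of the top of the banding wheel's aluminium disc (140 mm across), 58 mm above the bench; the plate stands on it, its rim 76 mm above the bench. Axes as the station.
- cork_strip (a point): Centre of the top of the tan cork strip (44 mm along the station's x, 168 mm along its y), flush with the board's top, 18 mm above the bench; axes as the station.
- ware_board: Fixed plank 345 x 150 x 18 mm on which the hand rest is parked. Origin on the bench near its middle; at x = -115 mm on it a pale half firebrick (114 x 114 x 64 mm), top 82 mm above the bench. The coupler's rim stands on the brick and the feet on the plank, so the hand rest is level, at the same height as when coupled.
- socket (a point): Centre of the ball socket in the grey coupler head (62 mm across, top 32 mm above this point) of the loose hand rest (0.7 to 1 kg, centre of mass about 130 mm along x, 20 mm below). Axes of the hand rest: x from socket to leg, y across, z up. Coupled, this point is the ball's centre. The bore, 43 mm wide, is open below, its rim 26 mm under this point; the bore's roof rests on the ball's top.
- rest_bar (a point): Where to grip the hand rest: in its square beech bar (28 mm wide in y, 22 mm high, from 136 to 258 mm along x from the socket), mid-section, 150 mm along x and 15 mm above the socket's centre, 11 mm under the bar's top. Between head and bar, under the handle, runs an 18 mm wide steel arm. Axes as the hand rest.
- feet (a point): Mid-point between the undersides of the two round rubber feet (22 mm across, at y = +45 and -45 mm) of the steel leg, 235 mm along the hand rest's x from the socket's centre and 90 mm below it. Coupled and in line with the station it lies at the cork strip's centre. Axes as the hand rest.
- handle_hinge (a point): Hinge axis of the coupler handle, on the hand rest 34 mm along x from the socket's centre and 38 mm above it; the axis runs along the hand rest's y. These axes turn with the handle: x along the handle from hinge to tip.
- handle_grip (a point): Centre of the red ball knob (28 mm across) at the end of the handle, 70 mm from the hinge on a 10 mm steel rod. With the handle down the rod lies level over the steel arm, the knob's underside 4 mm above it; the knob is wider than the arm and can be pinched on both sides from above. Axes turn with the handle.
- handle (a joint): Handle angle in rad: 0 = down and locked, lying towards the leg; grows as the tip is raised, 1.57 = upright, 1.8 = stop, leaning back over the head. Friction (0.09 N m, 1.3 N at the knob) keeps it where it is left. It moves a jaw under the socket: with the handle down the ball can neither enter nor leave; the jaw is clear only beyond 1.4 rad.
- plate: Terracotta plate on the banding wheel, 128 mm across, 18 mm high, loose; origin at the middle of its underside. Leave it alone.
- glaze_jar: Loose jar with blue label and white cap, 64 mm across, 85 mm high; origin at the middle of its underside. Leave it alone.
- brush_pot: Loose white pot with brushes, 82 mm across, about 215 mm high with the brushes; origin at the middle of its underside. Leave it alone.
- basin: Loose blue plastic basin, 210 mm across, 85 mm high; origin at the middle of its underside. Leave it alone.

How it is judged:
On the way, in this order (a step that is already met when the one before it is completed fails the run):
1. the handle is raised all the way (beyond 1.5 rad) with the coupler still off the ball (value of joint handle above 1.5 rad and distance between socket and ball above 0.05 m), for 0.1 s.
2. the coupler is down on the ball (socket centre within 5 mm of the ball's centre) with the handle still up (beyond 1.2 rad) (distance between socket and ball below 0.005 m and value of joint handle above 1.2 rad), for 0.2 s.
At the end, for the whole second after the job is handed in: Coupler on the ball (centres within 5 mm), handle fully down (under 0.1 rad), hand rest level (0.05 rad), both feet wholly on the cork strip (their middle within 11 mm along and 28 mm across the station of its centre, 4 mm in height), at rest, released; plate, jar, pot and basin left alone (distance between socket and ball below 0.005 m and value of joint handle below 0.1 rad and angle between socket's own z axis and vertical below 0.05 rad and x of feet in the frame of cork_strip between -0.011 and 0.011 m and y of feet in the frame of cork_strip between -0.028 and 0.028 m and z of feet in the frame of cork_strip between -0.004 and 0.004 m and linear speed of armrest below 0.02 m/s and velocity of joint handle below 0.1 rad/s); the robot touches nothing.
It fails at once if the coupler is dropped or slammed onto the ball (faster than 0.3 m/s in the last 30 mm) (distance between socket and ball below 0.03 m and linear speed of armrest above 0.3 m/s).
It fails at once if the plate on the wheel is shifted by more than 12 mm (distance of plate from where it was at the start of the episode above 0.012 m).
It fails at once if the glaze jar is shifted by more than 25 mm (distance of glaze_jar from where it was at the start of the episode above 0.025 m).
It fails at once if the brush pot is shifted by more than 25 mm (distance of brush_pot from where it was at the start of the episode above 0.025 m).
It fails at once if the basin is shifted by more than 25 mm (distance of basin from where it was at the start of the episode above 0.025 m).
It also fails if it takes over 70 s, if anything falls off the work surface, if the arm or the gripper's body presses on something with over 40 N, if the wrist force passes 120 N, or if a joint passes its speed limit or range.

## Robot

A 7-joint arm with a two-finger parallel gripper is mounted at the origin on the work surface. World frame = base frame: x ahead of the robot, y to its left, z up, the work surface at z = 0. Lengths are in m, angles in rad, forces in N, time in s.
With the tool pointing down it reaches from about 0.425 to 0.925 m from the base axis. Payload 6.8 kg.
Tool frame: the origin (TCP) lies at the very end of the fingers, on their centre line; the grasp point (between the pads) lies bot.grip_point_offset behind it (bot.grip_point_offset is the distance from the TCP to the grasp point, in m); z points along the fingers, y is the line along which they close (so a half turn about z gives the same grasp; the last joint's range is limited). The gripper opens to 85 mm and grips with 20 to 120 N. Pads are 22 mm wide; open, the fingers measure 114 mm over their backs; the gripper's body (76 mm by 85 mm) begins 54 mm behind the grasp point. The pads swing forward as they close: fully open they stand 13 mm farther back than shut.
Start: joints at [1.12, 0.477, 0.022, 1.555, -0.011, 1.109, -0.083], TCP at [0.227, -0.636, 0.231] pointing down, gripper open.
Joint ranges: [-2.96, 2.96], [-0.34, 2.1], [-1.41, 1.46], [0.24, 2.44], [-1.37, 4.51], [0.17, 1.92], [-2.96, 2.96]. Speed limits (rad/s): [2.39, 2.39, 3.14, 3.14, 3.14, 3.14, 3.14].

## Interface

Orientations are given as a unit quaternion [w, x, y, z].
In Python, from station import bot, imaging gives the robot as it stands. The module is installed in compiled form; this text tells all that it offers.
- The arm moves only by the tool carry_out, never from a script. Its argument "targets" is one flat list of numbers, 5 for each row, row after row: the closure in counts, from 0 (fully open) to 255 (shut), then the shift along the world's x, y, z in mm, then the turn about the world's z in degrees. A call has 1 to 20 rows; each row shifts and turns the commanded pose from where the row before left it; what a row does not reach is not made up. A row lasts 1/10 s, in which the tool goes at most 50 mm and 8.59 degrees, less where a joint would pass 70% of its speed; a pose out of reach is approached as far as the arm can. A call is refused whole if a number of a shift passes 50 or a number of a turn 8.59, either way. A call with a gripper value outside its range is refused whole. The fingers move at their own pace and stop on an object; "newtons" is the grip in N (left out, the last holds). Time passes only in rows, so rows that do not move let the fingers close. It gives the time, the measured TCP pose, the force, the opening and the grip force at its end, in the units of the state.
- bot.get_obs(): the state, without advancing time (a new reading comes with each control period).
- imaging.read_camera(name): name is "scene" or "top" or "wrist"; returns a dict with "frame" (384x512x3 uint8, red, green, blue), "fov_y" (degrees; the focal length in pixels is half the picture's height over the tangent of half this angle, whatever the lens; pixels are square), "cx", "cy" (the principal point, pixels), "pose" (4x4, takes a point from camera to world coordinates); the wrist camera has in their place "tool_from_camera" (4x4, takes a point from camera to tool coordinates, whose origin is the TCP and whose axes are the flange's). Camera axes: x right, y up, looking along -z (the intrinsics and any distortion apply to the point x, -y, -z); pixel columns grow to the right and rows downward; lengths in m; the calibration is good to about 2 mm. A picture is of the moment at which its call begins: read the wrist's pose just before it. There is no depth.
- bot.hand_in(): hands the job in; it is judged then, once.
The state is a dict: "t": time; "q": joint angles; "joint_vel": joint speeds; "joint_torque": joint torques, N m; "eef_pos": TCP position; "tool_rot": TCP orientation; "contact_force": force on the tool from outside, world axes, zero at the start; "torque": the same for the moment, N m; "gripper_width": opening from 0.0 (shut) to 1.0 (fully open); "grasp_force": force on a finger pad.
Only numpy, scipy, OpenCV 4.12 (cv2) and the standard library are available. Lean on these libraries where they do the work, as an engineer would, in place of code of your own. Each camera call takes 0.05 s, during which the arm holds its last target. There are 200 camera calls.

## Working session

There is one attempt and no reset: what is moved stays moved. The work goes in short steps, Python scripts to look and compute and a tool call to move; the robot and the scene stay as the last step left them, time stands still between calls to the robot, and variables do not carry over. Pictures are saved under pics/ and viewed, at most 10 in all, crops included, and the job is handed in when it is done.

Besides the shell and the picture viewer there is one more tool, called after "Emit:" in YAML: its name, and indented under it one key for each argument. carry_out: Moves the arm, as the interface text tells. Its arguments: {"type":"object","properties":{"targets":{"type":"array","items":{"type":"number"}},"newtons":{"type":"number"}},"required":["targets"]}

```bash
mkdir -p pics; python3 - <<'E'
from station import bot, imaging
import cv2, numpy as np
o=bot.get_obs(); print({k:np.round(v,3) for k,v in o.items()}, bot.grip_point_offset)
for n in ["scene","top"]:
    d=imaging.read_camera(n); cv2.imwrite(f"pics/{n}0.png",cv2.resize(d["frame"][:,:,::-1],(800,600),interpolation=cv2.INTER_CUBIC))
    np.savez(f"{n}0.npz",**{k:v for k,v in d.items()}); print(n,{k:(np.round(v,4).tolist() if k!='frame' else 0) for k,v in d.items()})
E
```

```text
{'t': np.float64(0.0), 'q': array([ 1.12 ,  0.478,  0.022,  1.556, -0.011,  1.109, -0.083]), 'joint_vel': array([ 0.   , -0.   ,  0.001,  0.001,  0.   ,  0.001,  0.001]), 'joint_torque': array([-0.0000e+00, -5.9645e+01,  1.6080e+00, -2.8119e+01,  1.3000e-02,
        9.0000e-03,  0.0000e+00]), 'eef_pos': array([ 0.227, -0.635,  0.23 ]), 'tool_rot': array([-0.001,  0.985,  0.171, -0.   ]), 'contact_force': array([ 0.788, -0.102,  0.452]), 'torque': array([-0.023,  0.014,  0.004]), 'grasp_force': np.float64(0.0), 'gripper_width': np.float64(0.996)} 0.0187
scene {'frame': 0, 'fov_y': 55.1853, 'cx': 257.3479, 'cy': 192.4521, 'pose': [[0.7978, -0.3321, 0.5033, 1.1293], [0.6025, 0.4709, -0.6444, -0.736], [-0.023, 0.8173, 0.5758, 0.8023], [0.0, 0.0, 0.0, 1.0]]}
top {'frame': 0, 'fov_y': 47.2649, 'cx': 255.8755, 'cy': 185.766, 'pose': [[0.0237, 0.9914, -0.1285, 0.3613], [-0.9996, 0.0258, 0.0148, 0.0055], [0.018, 0.1281, 0.9916, 1.5622], [0.0, 0.0, 0.0, 1.0]]}
```

View pics/scene0.png

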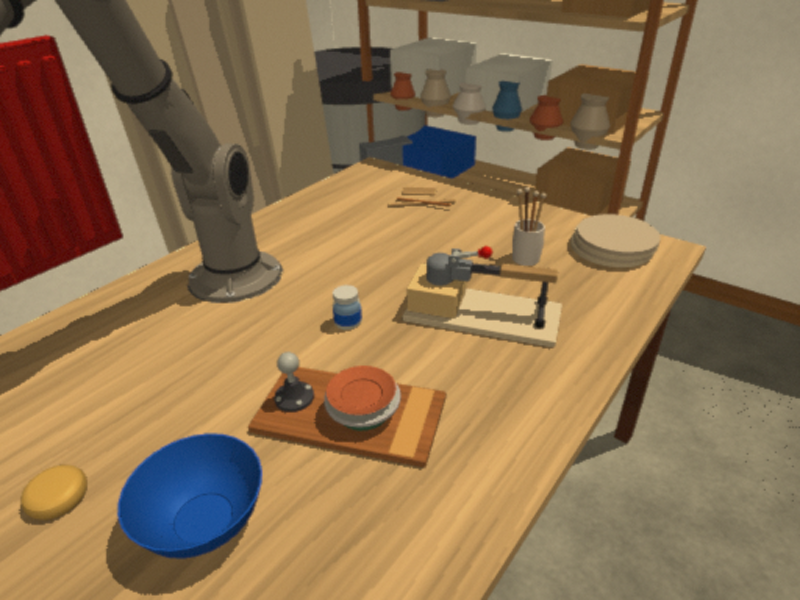

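View pics/top0.png

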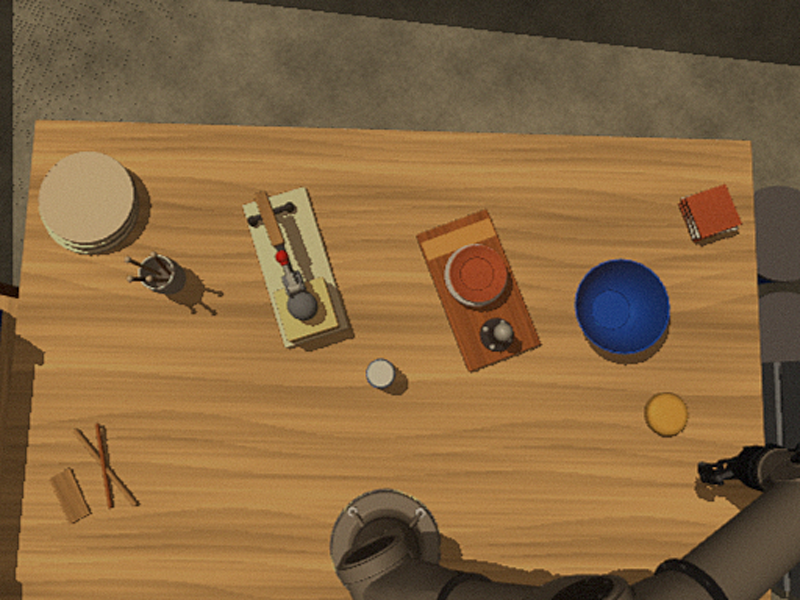

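```bash
cat > h.py <<'E'
import numpy as np, cv2
from scipy.optimize import least_squares
from scipy.spatial.transform import Rotation as R
def proj(P,d,pose):
    P=np.atleast_2d(P); c=(P-pose[:3,3])@pose[:3,:3]; f=192/np.tan(np.radians(float(d["fov_y"]))/2)
    return np.c_[d["cx"]-f*c[:,0]/c[:,2], d["cy"]+f*c[:,1]/c[:,2]]
def ray(uv,d,pose):
    f=192/np.tan(np.radians(float(d["fov_y"]))/2); v=np.array([(uv[0]-d["cx"])/f,-(uv[1]-d["cy"])/f,-1.]); return pose[:3,3],pose[:3,:3]@v
def onz(uv,d,pose,z):
    o,v=ray(uv,d,pose); return o+v*(z-o[2])/v[2]
def place(p,L):
    c,s=np.cos(p[2]),np.sin(p[2]); L=np.atleast_2d(L)
    return np.c_[p[0]+c*L[:,0]-s*L[:,1],p[1]+s*L[:,0]+c*L[:,1],L[:,2]]
def fit(obs,p0):  # obs: (local xyz m, uv, d, pose)
    def r(p): return np.concatenate([(proj(place(p,L),d,T)[0]-uv) for L,uv,d,T in obs])
    s=least_squares(r,p0,loss="soft_l1",f_scale=1.); return s.x,r(s.x).reshape(-1,2)
def wpose(o,d):
    T=np.eye(4); T[:3,:3]=R.from_quat(o["tool_rot"],scalar_first=True).as_matrix(); T[:3,3]=o["eef_pos"]; return T@d["tool_from_camera"]
E
python3 - <<'E'
from h import *
t=dict(np.load("top0.npz"));s=dict(np.load("scene0.npz"));k=.64
T=lambda L,u,v:(np.array(L)/1000,np.array([u*k,v*k])-.18,t,t["pose"]); S=lambda L,u,v:(np.array(L)/1000,np.array([u*k,v*k])-.18,s,s["pose"])
st=[T([167.5,88,18],417,237),T([167.5,-88,18],487,209),T([-167.5,-88,18],540,345),T([-167.5,88,18],472,371),T([-115,0,108],503,332),T([25,0,76],478,275),
S([167.5,88,18],446,390),S([167.5,-88,18],428,458),S([-167.5,-88,18],250,428),S([-115,0,108],289,363)]
p,r=fit(st,[.65,-.17,.4]);print("station",p,"\n",r.round(1).tolist())
hr=[T([0,0,140],302,305),T([235,45,25],253,222),T([235,-45,25],291,208),T([258,0,134],263,193),S([0,0,138],440,260)]
p2,r=fit(hr,[.57,.2,.3]);print("rest",p2,np.degrees(p2[2]),r.round(1).tolist())
print("station deg",np.degrees(p[2]),"ball",place(p,[-.115,0,.108]))
for a in [0,.2,.4,.6]:
    L=[.034+.07*np.cos(a),0,.146+.07*np.sin(a)];P=place(p2,L);print(a,P.round(3),proj(P,t,t["pose"])/k,proj(P,s,s["pose"])/k)
for n,d in (("t",t),("s",s)):
    h=cv2.cvtColor(d["frame"],cv2.COLOR_RGB2HSV);m=((h[...,0]<5)|(h[...,0]>175))&(h[...,1]>200)&(h[...,2]>120)
    c=cv2.connectedComponentsWithStats(m.astype(np.uint8));print(n,[(q.tolist(),(w/k).round(1).tolist()) for q,w in zip(c[2][1:],c[3][1:]) if 10<q[4]<200])
E
```

```text
station [ 0.57201533 -0.19375219  0.40005104] 
 [[-1.6, -1.6], [-1.2, -1.1], [1.1, -1.7], [-1.5, 0.1], [0.4, 0.2], [-0.9, -0.7], [-0.2, -0.5], [-1.0, 1.3], [-2.0, -0.8], [-1.8, -0.3]]
rest [0.51100744 0.18748073 0.39468343] 22.613694760268746 [[0.1, -0.3], [0.7, -0.3], [0.2, -0.2], [-1.6, -0.2], [-1.7, -1.5]]
station deg 22.92123636225534 ball [[ 0.4660956  -0.23854071  0.108     ]]
0 [[0.607 0.227 0.146]] [[284.21229292 257.78961207]] [[483.52728849 259.39728435]]
0.2 [[0.606 0.227 0.16 ]] [[283.44110422 257.23312043]] [[483.2630165  253.85979796]]
0.4 [[0.602 0.225 0.173]] [[283.15364239 257.94080839]] [[481.72336878 248.34273257]]
0.6 [[0.596 0.223 0.186]] [[283.37594875 259.92012673]] [[478.95341371 243.08192881]]
t [([177, 160, 6, 7, 32], [280.2, 255.2])]
s [([0, 23, 32, 8, 71], [21.5, 41.7]), ([27, 35, 8, 4, 17], [47.2, 56.9]), ([11, 38, 9, 4, 24], [23.2, 62.0]), ([306, 158, 8, 6, 29], [485.3, 250.7])]
```

```bash
python3 - <<'E'
from h import *
from station import bot, imaging
o=bot.get_obs();d=imaging.read_camera("wrist");print(d["tool_from_camera"].round(4).tolist(),d["fov_y"],d["cx"],d["cy"])
W=wpose(o,d);np.savez("a.npz",W=W);print(W.round(3).tolist())
# for TCP directly at (0.604,-0.18,z), tool yaw +2.9deg: where does ball project
from scipy.spatial.transform import Rotation as R
for yaw,x,y in ((22.9,.604,-.18),(22.9,.54,-.2073),(22.9,.58,-.19)):
  for z in (.30,.35):
    # tool x axis along yaw
    a=np.radians(yaw);T=np.eye(4);T[:3,:3]=np.c_[[np.cos(a),np.sin(a),0],[np.sin(a),-np.cos(a),0],[0,0,-1]];T[:3,3]=[x,y,z]
    print(x,z,proj([[.466,-.2385,.108],[.6826,-.147,.018]],d,T@d["tool_from_camera"]))
E
```

```text
[[0.0002, 0.9644, 0.2646, 0.068], [1.0, -0.0001, -0.0003, 0.0006], [-0.0002, 0.2646, -0.9644, -0.1436], [0.0, 0.0, 0.0, 1.0]] 58.51501082892743 261.33812823848206 192.17218719261118
[[0.336, 0.908, 0.25, 0.291], [-0.942, 0.325, 0.088, -0.613], [-0.001, -0.265, 0.964, 0.374], [0.0, 0.0, 0.0, 1.0]]
0.604 0.3 [[260.89618618 301.25697422]
 [260.93645843  83.03694997]]
0.604 0.35 [[260.93699581 278.45215347]
 [260.97078176  84.64115513]]
0.54 0.3 [[260.65407729 243.40903086]
 [260.71162568  18.49055479]]
0.54 0.35 [[260.72511493 226.36871173]
 [260.77228495  27.30684679]]
0.58 0.3 [[261.00850289 280.3065871 ]
 [261.04254868  59.61488791]]
0.58 0.35 [[261.03716108 259.52106398]
 [261.06596021  63.76938865]]
```

Emit:
carry_out:
  targets: [0,23.5,28.5,7.5,0.2,0,23.5,28.5,7.5,0.2,0,23.5,28.5,7.5,0.2,0,23.5,28.5,7.5,0.2,0,23.5,28.5,7.5,0.2,0,23.5,28.5,7.5,0.2,0,23.5,28.5,7.5,0.2,0,23.5,28.5,7.5,0.2,0,23.5,28.5,7.5,0.2,0,23.5,28.5,7.5,0.2,0,23.5,28.5,7.5,0.2,0,23.5,28.5,7.5,0.2,0,23.5,28.5,7.5,0.2,0,23.5,28.5,7.5,0.2,0,23.5,28.5,7.5,0.2,0,23.5,28.5,7.5,0.2,0,0,0,0,0,0,0,0,0,0,0,0,0,0,0]

```text
t: 2.05
eef_pos: [0.602, -0.1811, 0.3508]
tool_rot: [0.0, 0.98, 0.197, -0.001]
contact_force: [0.7, -1.5, 0.1]
gripper_width: 1.005
grasp_force: 0.0
```

```bash
cat > snap.py <<'E'
import sys; from h import *
from station import bot, imaging
n=sys.argv[1]; o=bot.get_obs(); d=imaging.read_camera("wrist"); W=wpose(o,d)
np.savez(n+".npz",W=W,eef=o["eef_pos"],rot=o["tool_rot"],**d); cv2.imwrite(f"pics/{n}.png",cv2.resize(d["frame"][:,:,::-1],(800,600),interpolation=cv2.INTER_CUBIC))
T=R.from_quat(o["tool_rot"],scalar_first=True).as_matrix()
print(o["t"],o["eef_pos"].round(4),"yaw",np.degrees(np.arctan2(T[1,0],T[0,0])).round(2),"z",T[:,2].round(4),o["contact_force"].round(2),o["gripper_width"])
E
python3 snap.py w_st
```

```text
2.05 [ 0.602  -0.1811  0.3508] yaw 22.74 z [-1.3e-03 -7.0e-04 -1.0e+00] [ 0.68 -1.46  0.08] 1.0050006606715784
```

View pics/w_st.png

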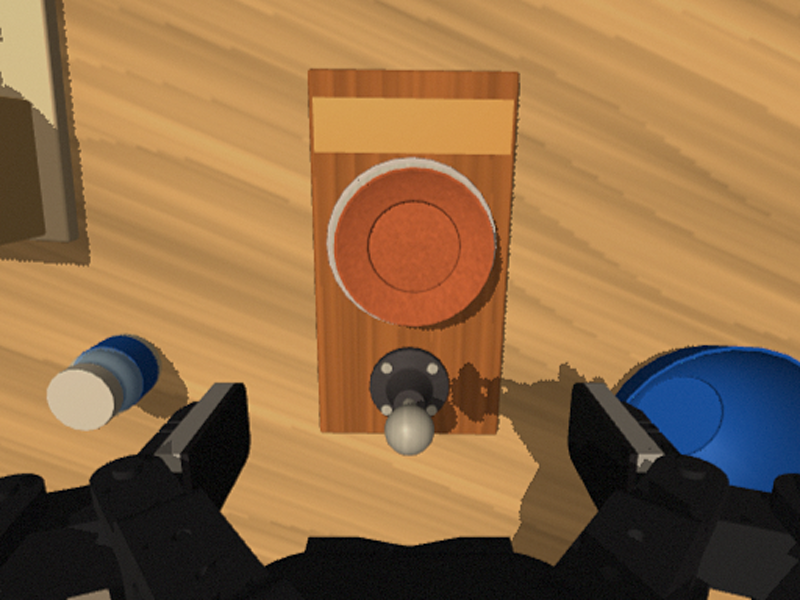

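```bash
cat > ball.py <<'E'
from h import *
d=dict(np.load("w_st.npz"));k=.64;W=d["W"]
S=lambda L,u,v:(np.array(L)/1000,np.array([u*k,v*k])-.18,d,W)
st=[S([167.5,88,18],308.5,70),S([167.5,-88,18],519,72.5),S([-167.5,-88,18],498,433),S([-167.5,88,18],320.5,432),S([142,84,18],312.5,97),S([142,-84,18],515,99.5),S([98,-84,18],511.5,155),S([98,84,18],314,153),S([-115,0,108],409.3,430)]
p,r=fit(st,[.572,-.194,.4]);print("station",p,np.degrees(p[2]),"ball",place(p,[-.115,0,.108]),r.round(1).tolist())
g=cv2.GaussianBlur(cv2.cvtColor(d["frame"],cv2.COLOR_RGB2GRAY),(3,3),0)
u=cv2.resize(d["frame"][240:310,225:300],None,fx=8,fy=8,interpolation=cv2.INTER_CUBIC);cv2.imwrite("pics/ballcrop.png",u[:,:,::-1])
print("ball by ray", onz(np.array([409.3,430])*k-.18,d,W,.108))
E
python3 ball.py
```

```text
station [ 0.57455941 -0.19616534  0.38538258] 22.080795584502596 ball [[ 0.46799412 -0.23939542  0.108     ]] [[-1.0, -2.8], [1.1, -2.7], [-0.0, 0.2], [-0.2, -0.3], [0.3, 1.0], [-0.7, 1.0], [-0.6, 0.4], [0.5, 0.2], [0.5, 0.1]]
ball by ray [ 0.46786567 -0.23881081  0.108     ]
```

View pics/ballcrop.png

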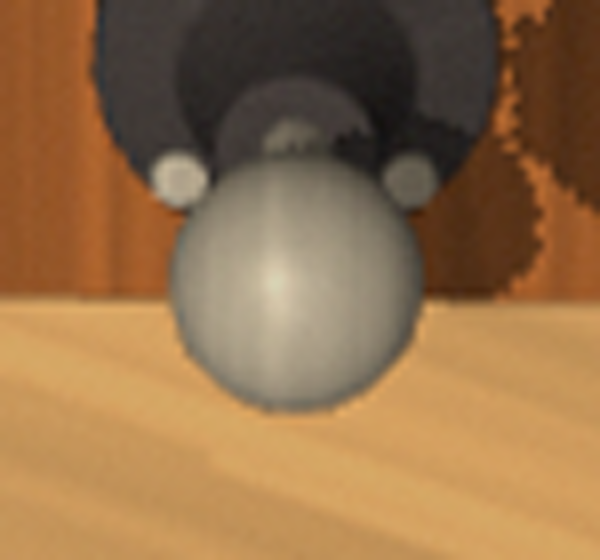

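Emit:
carry_out:
  targets: [0,4,35.5,0,0,0,4,35.5,0,0,0,4,35.5,0,0,0,4,35.5,0,0,0,4,35.5,0,0,0,4,35.5,0,0,0,4,35.5,0,0,0,4,35.5,0,0,0,4,35.5,0,0,0,4,35.5,0,0,0,4,35.5,0,0,0,4,35.5,0,0,0,0,0,0,0,0,0,0,0,0,0,0,0,0,0]

```text
t: 3.6
eef_pos: [0.6515, 0.2437, 0.3511]
tool_rot: [0.001, 0.98, 0.197, -0.0]
contact_force: [0.1, 0.1, -0.3]
gripper_width: 1.003
grasp_force: 0.0
```

```bash
python3 snap.py w_re
```

```text
3.6 [0.6515 0.2437 0.3511] yaw 22.67 z [ 1.0e-04 -1.6e-03 -1.0e+00] [ 0.09  0.14 -0.35] 1.0031520627478714
```

View pics/w_re.png

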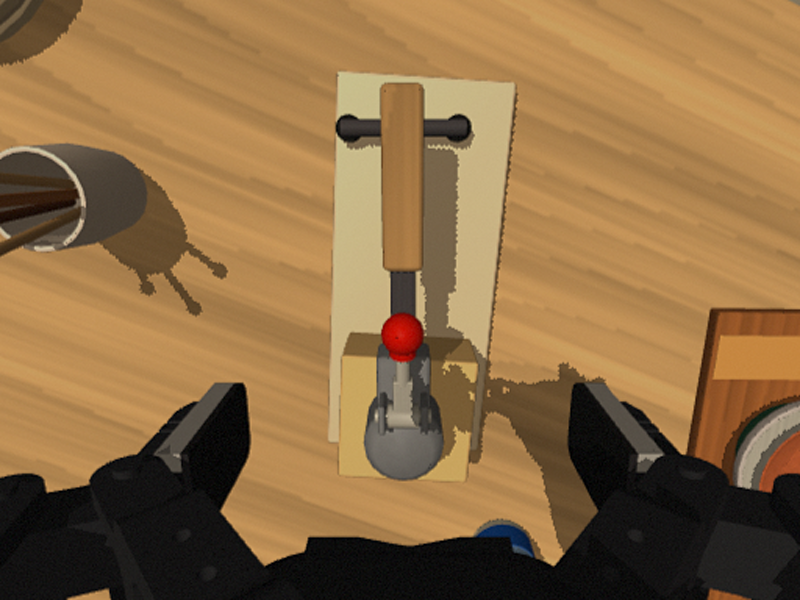

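```bash
cat > rest.py <<'E'
from h import *
d=dict(np.load("w_re.npz"));k=.64;W=d["W"]
S=lambda L,u,v:(np.array(L)/1000,np.array([u*k,v*k])-.18,d,W)
ob=[S([258,14,134],381.5,83.5),S([258,-14,134],424,83.5),S([136,14,134],383.5,271),S([136,-14,134],422,271),S([235,45,29],347,127),S([235,-45,29],459.5,127)]
p,r=fit(ob,[.511,.1875,.395]);print("rest",p,np.degrees(p[2]),r.round(1).tolist())
for a in [0,.1,.2,.3]:
    print(a,(proj(place(p,[.034+.07*np.cos(a),0,.146+.07*np.sin(a)]),d,W)+.18)/k, "obs 403,336")
a=np.linspace(0,2*np.pi,60)
for z in (.082,.1,.12,.14):
    c=(proj(place(p,np.c_[.031*np.cos(a),.031*np.sin(a),0*a+z]),d,W)+.18)/k;print(z,"head l/r/top/bot",c[:,0].min().round(1),c[:,0].max().round(1),c[:,1].min().round(1),c[:,1].max().round(1))
u=d["frame"][190:320,200:320];cv2.imwrite("pics/headcrop.png",cv2.resize(u,None,fx=4.6,fy=4.6,interpolation=cv2.INTER_CUBIC)[:,:,::-1])
E
python3 rest.py
```

```text
rest [0.51497141 0.19015184 0.39388073] 22.56770363468831 [[-0.8, -1.2], [0.6, -1.1], [-0.7, 0.5], [0.7, 0.6], [1.6, 0.5], [-0.9, 0.6]]
0 [[402.65401725 321.45932382]] obs 403,336
0.1 [[402.56035873 325.11396833]] obs 403,336
0.2 [[402.4653667  329.87765431]] obs 403,336
0.3 [[402.37017554 335.7510123 ]] obs 403,336
0.082 head l/r/top/bot 367.0 439.9 381.7 447.9
0.1 head l/r/top/bot 365.4 441.2 391.0 459.4
0.12 head l/r/top/bot 363.4 442.8 402.1 473.3
0.14 head l/r/top/bot 361.3 444.5 414.4 488.4
```

View pics/headcrop.png

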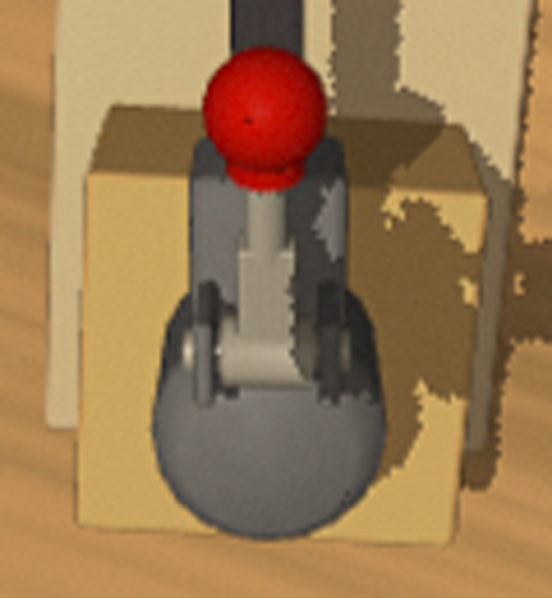

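```bash
cat >> rest.py <<'E'
print("hinge",(proj(place(p,[.034,0,.146]),d,W)+.18)/k,"obs 402,417.8")
ob2=ob[2:]+[S([34,0,146],402,417.8)]
p2,r=fit(ob2,p);print("rest2",p2,r.round(1).tolist())
for a in (.2,.25,.3,.35,.4): print(a,(proj(place(p2,[.034+.07*np.cos(a),0,.146+.07*np.sin(a)]),d,W)+.18)/k)
for pp in(p,p2): print("knob .3",place(pp,[.101,0,.167]),"bar",place(pp,[.15,0,.123]))
E
python3 rest.py | tail -9
```

```text
hinge [[402.75612005 414.56160445]] obs 402,417.8
rest2 [0.51517131 0.19064129 0.39296758] [[-0.9, 0.2], [0.5, 0.2], [1.4, 0.1], [-1.0, 0.3], [0.2, -2.4]]
0.2 [[402.03680145 329.33962869]]
0.25 [[401.98426632 332.13433504]]
0.3 [[401.93161626 335.20522366]]
0.35 [[401.87902316 338.549317  ]]
0.4 [[401.82666685 342.16224853]]
knob .3 [[0.6082375 0.2289131 0.167    ]] bar [[0.65348541 0.24771807 0.123     ]]
knob .3 [[0.60847276 0.22931737 0.167     ]] bar [[0.65373782 0.24808102 0.123     ]]
```

Emit:
carry_out:
  targets: [0,-7,-2.5,-35,0,0,-7,-2.5,-35,0,0,-7,-2.5,-35,0,0,-7,-2.5,-35,0,0,-7,-2.5,-30,0,0,-8,-2,-20,0,0,0,0,-17,0,0,0,0,0,0,160,0,0,0,0,255,0,0,0,0,255,0,0,0,0,255,0,0,0,0,255,0,0,0,0]
  newtons: 30

```text
t: 4.95
eef_pos: [0.609, 0.231, 0.145]
tool_rot: [0.0, 0.98, 0.198, 0.001]
contact_force: [2.7, -1.9, 1.0]
gripper_width: 0.303
grasp_force: 29.4
```

```bash
python3 snap.py w_kn; python3 - <<'E'
import numpy as np
c=np.array([.9235,.3836])
for a0,a1,n in ((.3,1.68,14),):
    a=np.linspace(a0,a1,n+1);x=.07*np.cos(a);z=.07*np.sin(a)
    for i in range(n): print((np.r_[(x[i+1]-x[i])*c,z[i+1]-z[i]]*1000).round(1).tolist())
E
```

```text
4.95 [0.609 0.231 0.145] yaw 22.8 z [ 2.1e-03 -5.0e-04 -1.0e+00] [ 2.72 -1.88  0.95] 0.30313857684916345
[-2.2, -0.9, 6.5]
[-2.8, -1.1, 6.2]
[-3.3, -1.4, 5.9]
[-3.8, -1.6, 5.5]
[-4.3, -1.8, 5.1]
[-4.8, -2.0, 4.6]
[-5.1, -2.1, 4.1]
[-5.5, -2.3, 3.5]
[-5.8, -2.4, 2.9]
[-6.0, -2.5, 2.3]
[-6.2, -2.6, 1.6]
[-6.3, -2.6, 0.9]
[-6.4, -2.6, 0.3]
[-6.4, -2.6, -0.4]
```

View pics/w_kn.png

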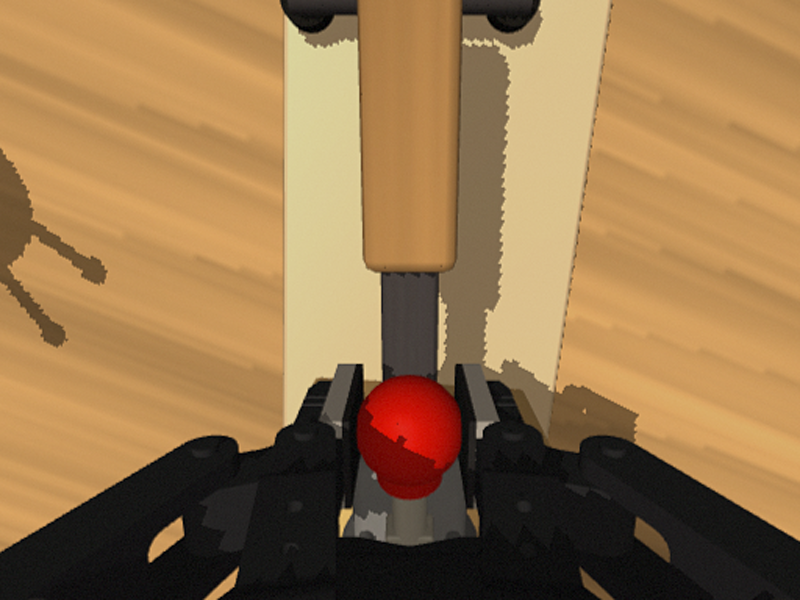

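Emit:
carry_out:
  targets: [255,-2.2,-0.9,6.5,0,255,-2.8,-1.1,6.2,0,255,-3.3,-1.4,5.9,0,255,-3.8,-1.6,5.5,0,255,-4.3,-1.8,5.1,0,255,-4.8,-2,4.6,0,255,-5.1,-2.1,4.1,0,255,-5.5,-2.3,3.5,0,255,-5.8,-2.4,2.9,0,255,-6,-2.5,2.3,0,255,-6.2,-2.6,1.6,0,255,-6.3,-2.6,0.9,0,255,-6.4,-2.6,0.3,0,255,-6.4,-2.6,-0.4,0,255,0,0,0,0]

```text
t: 6.5
eef_pos: [0.5367, 0.2021, 0.1921]
tool_rot: [0.001, 0.98, 0.198, -0.002]
contact_force: [0.3, 0.8, -0.1]
gripper_width: -0.002
grasp_force: 0.0
```

```bash
python3 snap.py w_up
```

```text
6.5 [0.5367 0.2021 0.1921] yaw 22.85 z [-0.0037 -0.0021 -1.    ] [ 0.31  0.78 -0.14] -0.001544183347173679
```

View pics/w_up.png

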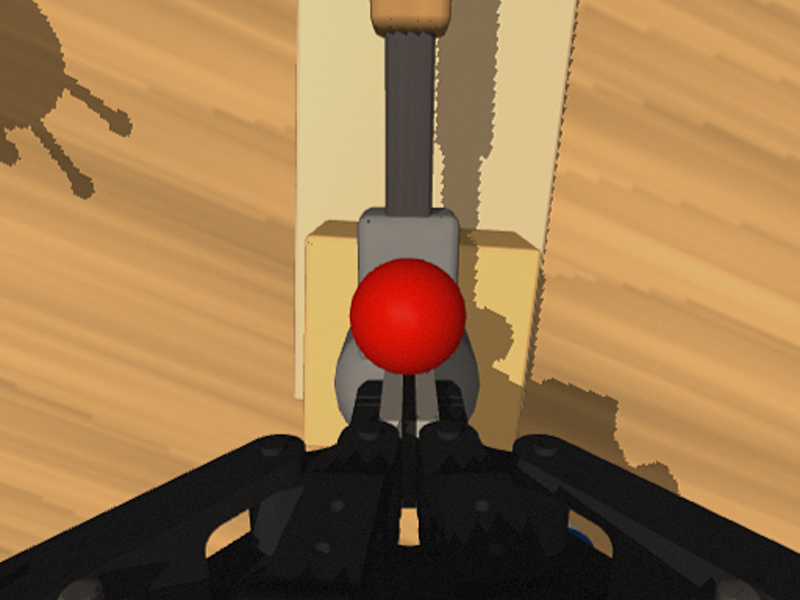

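```bash
python3 - <<'E'
from h import *
d=dict(np.load("w_up.npz"))
for p in ([.515,.190,.3939],):
  for a in np.arange(.9,1.61,.1): print(a.round(2),(proj(place(p,[.034+.07*np.cos(a),0,.146+.07*np.sin(a)]),d,d["W"])+.18)/.64, place(p,[.034+.07*np.cos(a),0,.146+.07*np.sin(a)]).round(4))
E
```

```text
0.9 [[418.45598314 216.44700174]] [[0.5866 0.2197 0.2008]]
1.0 [[418.52924477 241.70633662]] [[0.5813 0.2176 0.2049]]
1.1 [[418.54420623 268.91995383]] [[0.5757 0.2152 0.2084]]
1.2 [[418.49814569 297.46065485]] [[0.5698 0.2128 0.2112]]
1.3 [[418.39079545 326.61257375]] [[0.5637 0.2102 0.2134]]
1.4 [[418.22448632 355.61560696]] [[0.5574 0.2076 0.215 ]]
1.5 [[418.00403301 383.71615645]] [[0.551  0.2049 0.2158]]
1.6 [[417.73637091 410.21719696]] [[0.5445 0.2023 0.216 ]]
```

Emit:
carry_out:
  targets: [255,0,0,30,0,255,0,0,22,0,255,25,10.5,0,0,255,25,10.5,0,0,255,24,10,0,0,255,0,0,0,0,255,0,0,-25,0,255,0,0,-25,0,255,0,0,0,0,255,-8,-3.3,0,0,255,-8,-3.3,0,0,255,-8,-3.3,0,0,255,-8,-3.3,0,0,255,-8,-3.3,0,0,255,-6,-2.5,0,0,255,-4,-1.6,0,0,255,0,0,0,0]

```text
t: 8.25
eef_pos: [0.5622, 0.2132, 0.1952]
tool_rot: [0.0, 0.98, 0.198, -0.0]
contact_force: [-0.2, 0.4, 0.5]
gripper_width: -0.003
grasp_force: 0.0
```

```bash
python3 snap.py w_up2; python3 - <<'E'
from h import *
d=dict(np.load("w_up2.npz"))
h=cv2.cvtColor(d["frame"],cv2.COLOR_RGB2HSV);m=((h[...,0]<5)|(h[...,0]>175))&(h[...,1]>180)&(h[...,2]>80)
c=cv2.connectedComponentsWithStats(m.astype(np.uint8));print([(q.tolist(),w.round(1).tolist()) for q,w in zip(c[2][1:],c[3][1:]) if q[4]>30])
p=[.515,.190,.3939]
for a in np.arange(1.3,1.81,.1): print(a.round(2),(proj(place(p,[.034+.07*np.cos(a),0,.146+.07*np.sin(a)]),d,d["W"])))
E
```

```text
8.25 [0.5622 0.2132 0.1952] yaw 22.84 z [-8.e-04 -7.e-04 -1.e+00] [-0.18  0.38  0.47] -0.0025628511564254873
[([255, 326, 13, 23, 266], [261.5, 337.5])]
1.3 [[267.85455268 271.62854664]]
1.4 [[267.75870443 288.65324117]]
1.5 [[267.6296542 304.8653702]]
1.6 [[267.4712783  319.88632598]]
1.7 [[267.28839763 333.40028286]]
1.8 [[267.08641988 345.16833896]]
```

Emit:
carry_out:
  targets: [255,14,6,0,0,255,14,6,10,0,0,16,6,40,0,0,16,6,40,0,0,16,6,15,0,0,15,5,0,0,0,0,0,0,0,0,0,0,0,0,0,0,0,0,0]

```text
t: 9.2
eef_pos: [0.6531, 0.2484, 0.2994]
tool_rot: [0.0, 0.98, 0.198, -0.001]
contact_force: [-0.1, 0.0, -0.3]
gripper_width: 0.998
grasp_force: 0.0
```

```bash
python3 snap.py w_pre; python3 - <<'E'
from h import *
d=dict(np.load("w_pre.npz"))
h=cv2.cvtColor(d["frame"],cv2.COLOR_RGB2HSV);m=((h[...,0]<5)|(h[...,0]>175))&(h[...,1]>180)&(h[...,2]>80)
c=cv2.connectedComponentsWithStats(m.astype(np.uint8));print([(q.tolist(),w.round(1).tolist()) for q,w in zip(c[2][1:],c[3][1:]) if q[4]>30])
p=[.515,.190,.3939]
for a in np.arange(1.3,1.81,.1): print(a.round(2),(proj(place(p,[.034+.07*np.cos(a),0,.146+.07*np.sin(a)]),d,d["W"])))
E
```

```text
9.2 [0.6531 0.2484 0.2994] yaw 22.86 z [-2.e-03 -9.e-04 -1.e+00] [-0.09  0.01 -0.27] 0.997742580493261
[([241, 326, 33, 24, 476], [256.9, 339.4])]
1.3 [[260.94178851 319.2268027 ]]
1.4 [[260.89715915 328.08497699]]
1.5 [[260.85285095 336.45319995]]
1.6 [[260.80964151 344.18958426]]
1.7 [[260.76826071 351.17174653]]
1.8 [[260.72936554 357.3004864 ]]
```

View pics/w_pre.png

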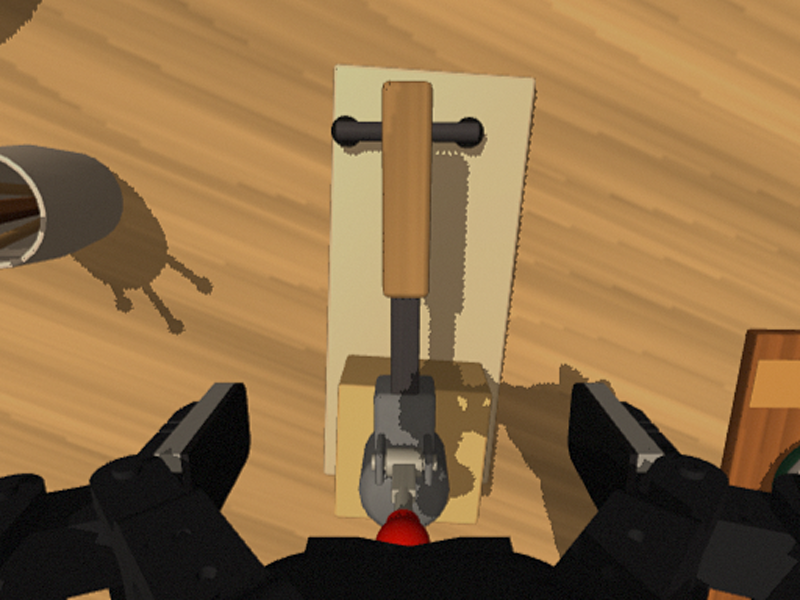

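Emit:
carry_out:
  targets: [255,-20,-8.5,0,0,255,-20,-8.5,-10,0,255,-20,-8,-34,0,255,0,0,-40,0,255,0,0,-20,0,255,0,0,0,0,255,-10,-4,0,0,255,-10,-4,0,0,255,-6,-2.5,0,0,255,-5,-2,0,0,255,-4,-1.6,0,0,255,-3,-1.2,0,0,255,0,0,0,0]

```text
t: 10.55
eef_pos: [0.5559, 0.2083, 0.1967]
tool_rot: [0.0, 0.98, 0.198, 0.0]
contact_force: [-0.6, -0.2, 0.4]
gripper_width: 0.003
grasp_force: 0.2
```

Emit:
carry_out:
  targets: [255,10,4,0,0,255,16,7,0,0,0,20,8.5,0,0,0,20,8.5,0,0,0,20,8,0,0,0,11,4,0,0,0,0,0,-30,0,0,0,0,-30,0,0,0,0,-20,0,0,0,0,-15,0,0,0,0,0,0,160,0,0,0,0,255,0,0,0,0,255,0,0,0,0,255,0,0,0,0,255,0,0,0,0,255,0,0,0,0]
  newtons: 100

```text
t: 12.25
eef_pos: [0.6534, 0.2493, 0.1026]
tool_rot: [-0.001, 0.98, 0.198, 0.001]
contact_force: [-2.3, 2.3, 6.2]
gripper_width: 0.312
grasp_force: 98.6
```

```bash
python3 snap.py w_gr; python3 - <<'E'
from h import *
from station import imaging
d=imaging.read_camera("scene");cv2.imwrite("pics/sc_gr.png",cv2.resize(d["frame"][140:230,240:380],None,fx=5,fy=5,interpolation=cv2.INTER_CUBIC)[:,:,::-1])
E
```

```text
12.25 [0.6534 0.2493 0.1026] yaw 22.84 z [ 0.0016  0.0014 -1.    ] [-2.28  2.28  6.2 ] 0.3123374817334416
```

View pics/sc_gr.png

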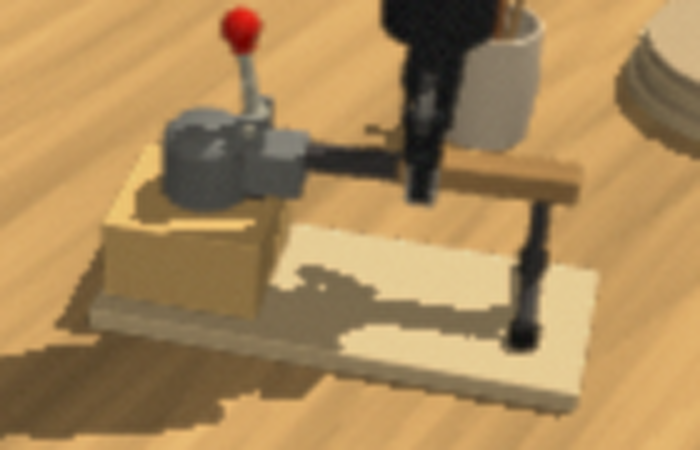

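```bash
cat > fin.py <<'E'
from h import *
k=.64
def ideal(n,x,y,z,yaw=22.8):
    d=dict(np.load(n+".npz"));a=np.radians(yaw);T=np.eye(4);T[:3,:3]=np.c_[[np.cos(a),np.sin(a),0],[np.sin(a),-np.cos(a),0],[0,0,-1]];T[:3,3]=[x,y,z];return d,T@d["tool_from_camera"]
d,W=ideal("w_st",.603,-.180,.351)
B=onz([261.7,274.9],d,W,.108);print("ball",B)
S=lambda L,u,v:(np.array(L)/1000,np.array([u*k,v*k])-.18,d,W)
st=[S([142,84,18],312.5,97),S([142,-84,18],515,99.5),S([98,-84,18],511.5,155),S([98,84,18],314,153),S([-167.5,-88,18],498,433),S([-167.5,88,18],320.5,432),S([-115,0,108],409,429.8)]
p,r=fit(st,[.572,-.194,.4]);print("station",p,np.degrees(p[2]),r.round(1).tolist())
c=np.array([np.cos(np.radians(22.8)),np.sin(np.radians(22.8))]);n=np.array([-c[1],c[0]]);G=np.array([.6531,.2481])
d,W=ideal("w_re",.651,.246,.351)
ob=[S([258,14,134],381.5,83.5),S([258,-14,134],424,83.5),S([136,14,134],383.5,271),S([136,-14,134],422,271)]
for nm,q,(u,v),z,x in (("hinge",0,(402.3,417),.146,.034),("barend",0,(402.75,271),.134,.136),("feet",0,(403.2,127),.029,.235),("barfar",0,(402.75,83.5),.134,.258)):
    P=onz(np.array([u*k,v*k])-.18,d,W,z)[:2]-G;print("re",nm,"L",x-P@c,"lat",P@n)
d,W=ideal("w_pre",.6541,.2484,.2997)
for nm,(u,v),z,x in (("barend",(406.5,297),.134,.136),("feet",(407.5,131),.029,.235),("barfar",(407.5,82),.134,.258)):
    P=onz(np.array([u*k,v*k])-.18,d,W,z)[:2]-G;print("pre",nm,"L",x-P@c,"lat",P@n)
for L in (.150,.152): print("target",L,B[:2]+L*c)
E
python3 fin.py
```

```text
ball [ 0.46930114 -0.23750562  0.108     ]
station [ 0.57648764 -0.19456823  0.38627436] 22.13189079266528 [[0.3, 0.6], [-0.7, 0.6], [-0.6, -0.1], [0.5, -0.3], [-0.0, -0.1], [-0.3, -0.6], [0.6, -0.3]]
re hinge L 0.15108334412758906 lat 0.0026795431675992595
re barend L 0.14863303048520785 lat 0.002196012537005386
re feet L 0.1485304215471549 lat 0.0026426496321245293
re barfar L 0.15029776832756275 lat 0.0018675734621392043
pre barend L 0.14964839806488842 lat 0.0004444175443081643
pre feet L 0.149899330148815 lat 4.542950435288597e-07
pre barfar L 0.15180442663956287 lat -0.00019928806702526538
target 0.15 [ 0.60758061 -0.17937828]
target 0.152 [ 0.60942434 -0.17860325]
```

Emit:
carry_out:
  targets: [255,0,0,5,0,255,0,0,10,0,255,0,0,20,0,255,0,0,20,0,255,0,0,20,0,255,0,0,20,0,255,0,0,0,0]

```text
t: 13.05
eef_pos: [0.6543, 0.2486, 0.199]
tool_rot: [-0.0, 0.98, 0.198, 0.002]
contact_force: [1.1, 1.3, -8.9]
gripper_width: 0.314
grasp_force: 99.3
```

Emit:
carry_out:
  targets: [255,-1,-10,0,0,255,-2,-20,0,0,255,-3,-26,0,0,255,-3,-26,0,0,255,-3,-26,0,0,255,-3,-26,0,0,255,-3,-26,0,0,255,-3,-26,0,0,255,-3,-26,0,0,255,-3,-26,0,0,255,-3,-26,0,0,255,-3,-26,0,-0.2,255,-3,-26,0,-0.2,255,-3,-26,0,0,255,-3,-26,0,0,255,-2,-26,0,0,255,-1,-20,0,0,255,0,-10,0,0,255,0,-6,0,0,255,0,0,0,0]

```text
t: 15.05
eef_pos: [0.6073, -0.1824, 0.1957]
tool_rot: [-0.0, 0.981, 0.194, -0.001]
contact_force: [0.1, 0.1, -8.3]
gripper_width: 0.311
grasp_force: 99.3
```

Emit:
carry_out:
  targets: [255,0,0,0,0,255,0,0,0,0,255,0,0,0,0]

```text
t: 15.35
eef_pos: [0.6082, -0.1804, 0.1963]
tool_rot: [-0.0, 0.981, 0.195, 0.0]
contact_force: [-0.1, -0.1, -8.7]
gripper_width: 0.315
grasp_force: 99.3
```

```bash
python3 snap.py c1; python3 snap.py c2;python3 snap.py c3; python3 - <<'E'
from station import imaging
import numpy as np
for n in("scene","top"):
    d=imaging.read_camera(n);np.savez(n+"1.npz",**d)
E
```

```text
15.35 [ 0.6082 -0.1804  0.1963] yaw 22.54 z [ 1.e-04  4.e-04 -1.e+00] [-0.08 -0.11 -8.73] 0.3148044739378354
15.4 [ 0.6082 -0.1806  0.1964] yaw 22.52 z [ 1.e-04  3.e-04 -1.e+00] [-0.55 -0.89 -9.47] 0.3122031837746714
15.45 [ 0.6081 -0.1809  0.1963] yaw 22.5 z [ 1.e-04  1.e-04 -1.e+00] [ 0.35  0.53 -9.22] 0.31135926150868554
```

Emit:
carry_out:
  targets: [255,0,0,-8,0,255,0,0,-10,0,255,0,0,-10,0,255,0,0,-10,0,255,0,0,-7,0,255,0,0,-3,0,255,0,0,-2,0,255,0,0,-2,0,255,0,0,-2,0,255,0,0,0,0]

```text
t: 16.6
eef_pos: [0.608, -0.1817, 0.1423]
tool_rot: [0.0, 0.981, 0.195, 0.0]
contact_force: [-0.4, -0.5, -8.5]
gripper_width: 0.314
grasp_force: 99.3
```

Emit:
carry_out:
  targets: [255,0,0,-2,0,255,0,0,-2,0,255,0,0,-2,0,255,0,0,0,0]

```text
t: 17.0
eef_pos: [0.6077, -0.1816, 0.1359]
tool_rot: [-0.0, 0.981, 0.195, -0.0]
contact_force: [0.2, -1.1, -9.0]
gripper_width: 0.311
grasp_force: 99.3
```

Emit:
carry_out:
  targets: [255,0,0,-2,0,255,0,0,-2,0,255,0,0,-2,0,255,0,0,-2,0,255,0,0,0,0]

```text
t: 17.5
eef_pos: [0.6086, -0.1813, 0.1283]
tool_rot: [0.0, 0.981, 0.195, 0.001]
contact_force: [2.4, 1.6, -8.4]
gripper_width: 0.31
grasp_force: 99.4
```

Emit:
carry_out:
  targets: [255,0.8,0.4,-2,0,255,0,0,-2,0,255,0,0,-2,0,255,0,0,-2,0,255,0,0,0,0]

```text
t: 18.0
eef_pos: [0.6087, -0.1812, 0.1199]
tool_rot: [-0.0, 0.981, 0.195, -0.0]
contact_force: [0.9, 0.5, -8.7]
gripper_width: 0.313
grasp_force: 99.4
```

Emit:
carry_out:
  targets: [255,0,0,-3,0,255,0,0,-3,0,255,0,0,-3,0,255,0,0,-3,0,255,0,0,0,0]

```text
t: 18.5
eef_pos: [0.6087, -0.1812, 0.1078]
tool_rot: [-0.0, 0.981, 0.195, -0.0]
contact_force: [1.5, -0.2, -10.0]
gripper_width: 0.31
grasp_force: 99.3
```

Going in smoothly; the seat should be at a TCP height near 0.1026.

Emit:
carry_out:
  targets: [255,0,0,-2,0,255,0,0,-1,0,255,0,0,-1,0,255,0,0,0,0]

```text
t: 18.9
eef_pos: [0.6087, -0.1812, 0.1041]
tool_rot: [-0.0, 0.981, 0.195, -0.0]
contact_force: [0.7, -0.6, -8.7]
gripper_width: 0.313
grasp_force: 99.3
```

Emit:
carry_out:
  targets: [255,0,0,-1,0,255,0,0,0,0]

```text
t: 19.1
eef_pos: [0.6088, -0.1813, 0.1032]
tool_rot: [0.0, 0.981, 0.195, 0.0]
contact_force: [0.4, -0.3, -9.0]
gripper_width: 0.315
grasp_force: 99.3
```

Emit:
carry_out:
  targets: [255,0,0,-0.8,0,255,0,0,0,0,255,0,0,-0.8,0,255,0,0,0,0]

```text
t: 19.5
eef_pos: [0.6088, -0.1813, 0.1026]
tool_rot: [0.0, 0.981, 0.195, 0.0]
contact_force: [-4.1, 1.1, 2.1]
gripper_width: 0.313
grasp_force: 100.8
```

Emit:
carry_out:
  targets: [255,0,0,0,0,200,0,0,0,0,0,0,0,0,0,0,0,0,0,0,0,0,0,0,0,0,0,0,0,0,0,0,0,10,0,0,0,0,25,0,0,0,0,40,0,255,0,0,40,0,255,0,0,42,0,255,0,0,0,0]
  newtons: 40

```text
t: 20.7
eef_pos: [0.6124, -0.1817, 0.2666]
tool_rot: [0.003, 0.981, 0.194, 0.006]
contact_force: [0.3, -0.4, -0.3]
gripper_width: 0.514
grasp_force: 0.0
```

Emit:
carry_out:
  targets: [255,-20,-8.3,0,0,255,-27,-11.2,0,0,255,-27,-11.2,0,0,255,-27,-11.2,0,0,255,-27,-11.2,0,0,255,-20,-8.3,0,0,255,-14,-5.8,0,0,255,0,0,0,0,255,0,0,0,0]

```text
t: 21.6
eef_pos: [0.4476, -0.2481, 0.2591]
tool_rot: [0.0, 0.981, 0.195, 0.001]
contact_force: [0.7, 1.2, 0.6]
gripper_width: -0.0
grasp_force: 0.0
```

```bash
cat > chk.py <<'E'
from h import *
from station import bot,imaging
o=bot.get_obs();print(o["t"],o["eef_pos"],o["contact_force"].round(1))
p=[.4702,-.2388,np.radians(22.5)]
for n in ("top","scene","wrist"):
    d=imaging.read_camera(n); W=d["pose"] if n!="wrist" else wpose(o,d)
    h=cv2.cvtColor(d["frame"],cv2.COLOR_RGB2HSV);m=((h[...,0]<4)|(h[...,0]>176))&(h[...,1]>210)&(h[...,2]>90)
    c=cv2.connectedComponentsWithStats(m.astype(np.uint8));print(n,[(q.tolist(),w.round(1).tolist()) for q,w in zip(c[2][1:],c[3][1:]) if 8<q[4]<3000])
    print([(a,proj(place(p,[.034+.07*np.cos(a),0,.146+.07*np.sin(a)]),d,W)[0].round(1).tolist()) for a in (0,.1,.3,.8,1.2,1.5,1.7,1.8)])
E
python3 chk.py
```

```text
21.6 [ 0.44760856 -0.24809356  0.25907124] [0.7 1.2 0.6]
top [([321, 200, 8, 8, 47], [324.7, 203.3])]
[(0, [312.1, 180.7]), (0.1, [312.5, 180.5]), (0.3, [313.4, 180.7]), (0.8, [317.0, 184.7]), (1.2, [320.6, 191.1]), (1.5, [323.3, 197.0]), (1.7, [325.0, 201.2]), (1.8, [325.8, 203.3])]
scene [([0, 120, 19, 51, 406], [7.8, 147.4]), ([47, 155, 6, 9, 26], [49.3, 159.9]), ([0, 159, 11, 22, 106], [3.4, 170.2]), ([182, 199, 8, 10, 65], [185.8, 203.4])]
[(0, [217.0, 227.6]), (0.1, [216.7, 225.7]), (0.3, [215.3, 221.7]), (0.8, [207.9, 212.2]), (1.2, [199.1, 206.5]), (1.5, [191.8, 204.1]), (1.7, [187.0, 203.6]), (1.8, [184.7, 203.6])]
wrist [([234, 118, 51, 51, 1991], [259.1, 142.9])]
[(0, [260.2, 5.6]), (0.1, [260.2, 3.4]), (0.3, [260.1, 2.4]), (0.8, [260.0, 24.4]), (1.2, [260.0, 67.1]), (1.5, [260.1, 107.2]), (1.7, [260.1, 133.8]), (1.8, [260.1, 146.2])]
```

Emit:
carry_out:
  targets: [255,0,0,-30,0,255,0,0,-32,0,255,0,0,0,0,255,8,3.3,0,0,255,8,3.3,0,0,255,8,3.3,0,0,255,8,3.3,0,0,255,8,3.3,0,0,255,8,3.3,0,0,255,8,3.3,-1,0,255,8,3.3,-1,0,255,6,2.5,-1,0,255,0,0,0,0]

```text
t: 23.05
eef_pos: [0.5175, -0.2187, 0.1933]
tool_rot: [-0.0, 0.981, 0.195, 0.0]
contact_force: [-0.0, -0.5, 0.4]
gripper_width: 0.002
grasp_force: 0.0
```

```bash
python3 chk.py
```

```text
23.05 [ 0.51754695 -0.21865582  0.19326022] [-0.  -0.5  0.4]
top [([314, 183, 3, 7, 10], [314.5, 185.7])]
[(0, [312.1, 180.7]), (0.1, [312.5, 180.5]), (0.3, [313.4, 180.7]), (0.8, [317.0, 184.7]), (1.2, [320.6, 191.1]), (1.5, [323.3, 197.0]), (1.7, [325.0, 201.2]), (1.8, [325.8, 203.3])]
scene [([0, 159, 11, 22, 125], [3.7, 170.0]), ([202, 207, 9, 9, 68], [205.9, 210.8])]
[(0, [217.0, 227.6]), (0.1, [216.7, 225.7]), (0.3, [215.3, 221.7]), (0.8, [207.9, 212.2]), (1.2, [199.1, 206.5]), (1.5, [191.8, 204.1]), (1.7, [187.0, 203.6]), (1.8, [184.7, 203.6])]
wrist []
[(0, [261.1, 127.3]), (0.1, [261.1, 129.0]), (0.3, [261.0, 137.2]), (0.8, [260.9, 187.8]), (1.2, [260.9, 253.9]), (1.5, [260.9, 305.4]), (1.7, [260.9, 334.4]), (1.8, [260.9, 346.4])]
```

Emit:
carry_out:
  targets: [255,-8,-3.3,0,0,255,0,0,22,0,255,0,0,22,0,255,14,5.8,0,0,255,14,5.8,0,0,255,14,5.8,0,0,255,0,0,0,0,255,1,0.4,-12,0,255,1,0.4,-10,0,255,2.5,1,-6,0,255,2.5,1,-7,0,255,2.5,1,-7,0,255,2,0.8,-7,0,255,2,0.8,-7,0,255,1,0.4,-6,0,255,1,0.4,-6,0,255,0,0,-3,0,255,0,0,0,0]

```text
t: 25.0
eef_pos: [0.5777, -0.1944, 0.1713]
tool_rot: [0.001, 0.98, 0.197, 0.012]
contact_force: [20.4, 9.0, 5.9]
gripper_width: -0.0
grasp_force: 10.2
```

```bash
python3 chk.py
```

```text
25.0 [ 0.57765663 -0.19444126  0.17125521] [20.4  9.   5.9]
top []
[(0, [312.1, 180.7]), (0.1, [312.5, 180.5]), (0.3, [313.4, 180.7]), (0.8, [317.0, 184.7]), (1.2, [320.6, 191.1]), (1.5, [323.3, 197.0]), (1.7, [325.0, 201.2]), (1.8, [325.8, 203.3])]
scene [([210, 219, 9, 8, 45], [213.7, 222.9])]
[(0, [217.0, 227.6]), (0.1, [216.7, 225.7]), (0.3, [215.3, 221.7]), (0.8, [207.9, 212.2]), (1.2, [199.1, 206.5]), (1.5, [191.8, 204.1]), (1.7, [187.0, 203.6]), (1.8, [184.7, 203.6])]
wrist []
[(0, [259.4, 254.3]), (0.1, [259.4, 260.6]), (0.3, [259.4, 278.4]), (0.8, [259.4, 353.7]), (1.2, [259.3, 433.4]), (1.5, [259.1, 486.8]), (1.7, [259.0, 512.5]), (1.8, [259.0, 521.6])]
```

Emit:
carry_out:
  targets: [255,0,0,10,0,255,0,0,20,0,255,0,0,20,0,255,0,0,0,0,255,0,0,0,0]

```text
t: 25.65
eef_pos: [0.5659, -0.1995, 0.2161]
tool_rot: [0.0, 0.981, 0.194, -0.0]
contact_force: [-0.0, 0.7, -0.2]
gripper_width: 0.0
grasp_force: 0.0
```

```bash
python3 chk.py
```

```text
25.65 [ 0.56588015 -0.1994906   0.21609669] [-0.   0.7 -0.2]
top [([310, 181, 5, 7, 15], [312.4, 184.0])]
[(0, [312.1, 180.7]), (0.1, [312.5, 180.5]), (0.3, [313.4, 180.7]), (0.8, [317.0, 184.7]), (1.2, [320.6, 191.1]), (1.5, [323.3, 197.0]), (1.7, [325.0, 201.2]), (1.8, [325.8, 203.3])]
scene [([208, 216, 10, 8, 61], [212.9, 219.6])]
[(0, [217.0, 227.6]), (0.1, [216.7, 225.7]), (0.3, [215.3, 221.7]), (0.8, [207.9, 212.2]), (1.2, [199.1, 206.5]), (1.5, [191.8, 204.1]), (1.7, [187.0, 203.6]), (1.8, [184.7, 203.6])]
wrist [([237, 208, 47, 35, 1022], [259.7, 223.7])]
[(0, [259.8, 205.1]), (0.1, [259.8, 208.9]), (0.3, [259.7, 220.5]), (0.8, [259.6, 272.1]), (1.2, [259.5, 328.6]), (1.5, [259.6, 369.0]), (1.7, [259.7, 390.7]), (1.8, [259.7, 399.3])]
```

Emit:
carry_out:
  targets: [255,-7,-3,0,0,255,0,0,0,0,255,0,0,-15,0,255,0,0,-12,0,255,0,0,-5,0,255,1,0.4,-5,0,255,1,0.4,-5,0,255,1,0.4,-5,0,255,1,0.4,-4,0,255,0,0,0,0]

```text
t: 26.8
eef_pos: [0.563, -0.2006, 0.165]
tool_rot: [-0.0, 0.981, 0.195, -0.0]
contact_force: [-0.4, 0.8, 0.2]
gripper_width: -0.003
grasp_force: 0.0
```

```bash
python3 chk.py
```

```text
26.8 [ 0.5630018  -0.20064539  0.16504965] [-0.4  0.8  0.2]
top []
[(0, [312.1, 180.7]), (0.1, [312.5, 180.5]), (0.3, [313.4, 180.7]), (0.8, [317.0, 184.7]), (1.2, [320.6, 191.1]), (1.5, [323.3, 197.0]), (1.7, [325.0, 201.2]), (1.8, [325.8, 203.3])]
scene [([211, 224, 10, 7, 50], [215.4, 226.7])]
[(0, [217.0, 227.6]), (0.1, [216.7, 225.7]), (0.3, [215.3, 221.7]), (0.8, [207.9, 212.2]), (1.2, [199.1, 206.5]), (1.5, [191.8, 204.1]), (1.7, [187.0, 203.6]), (1.8, [184.7, 203.6])]
wrist [([232, 211, 55, 34, 1083], [258.1, 226.2])]
[(0, [259.5, 229.6]), (0.1, [259.4, 235.6]), (0.3, [259.3, 253.1]), (0.8, [258.9, 330.2]), (1.2, [258.8, 413.6]), (1.5, [258.9, 469.7]), (1.7, [259.0, 496.6]), (1.8, [259.0, 506.1])]
```

Nearly down; press on until the stop reacts.

Emit:
carry_out:
  targets: [255,0.5,0.2,-2,0,255,0.5,0.2,-2,0,255,0,0,-1.5,0,255,0,0,0,0]

```text
t: 27.35
eef_pos: [0.5643, -0.2003, 0.16]
tool_rot: [-0.0, 0.981, 0.195, 0.0]
contact_force: [-0.1, 0.4, 0.2]
gripper_width: 0.003
grasp_force: 0.0
```

Emit:
carry_out:
  targets: [255,0,0,-1,0,255,0,0,-1,0,255,0,0,0,0]

```text
t: 27.65
eef_pos: [0.5645, -0.2003, 0.1594]
tool_rot: [0.0, 0.981, 0.194, 0.0]
contact_force: [-2.8, 0.5, 7.9]
gripper_width: -0.001
grasp_force: 4.4
```

Emit:
carry_out:
  targets: [255,0,0,-1.5,0,255,0,0,0,0]

```text
t: 27.85
eef_pos: [0.5646, -0.2004, 0.159]
tool_rot: [0.0, 0.981, 0.194, 0.0]
contact_force: [-5.3, 1.4, 16.1]
gripper_width: 0.001
grasp_force: 8.3
```

Emit:
carry_out:
  targets: [255,0,0,5,0,255,0,0,20,0,255,0,0,40,0,255,0,0,45,0,255,0,0,45,0,255,5,20,20,0,255,10,40,0,0,255,10,40,0,0,255,10,40,0,0,255,5,20,0,0,255,0,0,0,0,255,0,0,0,0]

```text
t: 29.05
eef_pos: [0.6041, -0.0404, 0.3314]
tool_rot: [0.0, 0.981, 0.195, -0.0]
contact_force: [-0.2, -0.8, -0.5]
gripper_width: -0.002
grasp_force: 0.0
```

```bash
python3 chk.py; python3 - <<'E'
from h import *
from station import imaging
# feet/head changes: compare plate & loose objects between first and now by colour centroid
for n in("top","scene"):
    a=np.load(n+"0.npz")["frame"];d=imaging.read_camera(n);b=d["frame"]
    for nm,lo,hi in(("blue",(105,150,60),(125,255,255)),("terracotta",(4,140,120),(11,215,255)),("white",(0,0,150),(180,40,255))):
        for f in(a,b):
            m=cv2.inRange(cv2.cvtColor(f,cv2.COLOR_RGB2HSV),lo,hi);c=cv2.connectedComponentsWithStats(m);print(n,nm,[(int(q[4]),w.round(1).tolist()) for q,w in zip(c[2][1:],c[3][1:]) if q[4]>90][:6])
E
```

```text
29.05 [ 0.60412824 -0.0404229   0.33136642] [-0.2 -0.8 -0.5]
top [([311, 178, 5, 6, 16], [313.2, 180.8])]
[(0, [312.1, 180.7]), (0.1, [312.5, 180.5]), (0.3, [313.4, 180.7]), (0.8, [317.0, 184.7]), (1.2, [320.6, 191.1]), (1.5, [323.3, 197.0]), (1.7, [325.0, 201.2]), (1.8, [325.8, 203.3])]
scene [([0, 120, 20, 51, 424], [7.9, 147.6]), ([47, 155, 5, 9, 27], [49.1, 159.4]), ([0, 159, 11, 22, 109], [3.4, 170.2]), ([211, 224, 10, 8, 63], [215.6, 227.5])]
[(0, [217.0, 227.6]), (0.1, [216.7, 225.7]), (0.3, [215.3, 221.7]), (0.8, [207.9, 212.2]), (1.2, [199.1, 206.5]), (1.5, [191.8, 204.1]), (1.7, [187.0, 203.6]), (1.8, [184.7, 203.6])]
wrist [([373, 248, 26, 31, 600], [385.3, 262.6])]
[(0, [386.2, 259.2]), (0.1, [388.5, 262.6]), (0.3, [393.1, 271.5]), (0.8, [403.0, 304.7]), (1.2, [406.8, 337.1]), (1.5, [406.3, 359.7]), (1.7, [404.4, 372.1]), (1.8, [403.1, 377.2])]
top blue [(2371, [400.7, 198.2])]
top blue [(2401, [400.4, 198.5])]
top terracotta [(742, [456.3, 134.3]), (1058, [306.3, 174.0]), (222, [332.1, 202.2]), (99, [293.4, 201.8])]
top terracotta [(746, [456.3, 134.5]), (272, [317.1, 169.8]), (118, [331.7, 194.4])]
top white []
top white []
scene blue [(1086, [281.0, 96.7]), (91, [221.8, 204.0]), (5402, [121.6, 316.8])]
scene blue [(720, [287.8, 97.4]), (5410, [121.7, 316.7])]
scene terracotta [(1080, [230.4, 249.3])]
scene terracotta [(359, [232.8, 247.0]), (189, [224.1, 259.8])]
scene white []
scene white []
```

```bash
python3 -c "
from station import bot
print(bot.hand_in())"
```

```text
the job is handed in; nothing more can be done
None
```

I lowered the hand rest onto the ball with its handle up and no hard contact, pressed the handle down to its stop, let go, and handed in at about 29 s. The hand-in gave no verdict. I didn't check the feet on the cork or the plate, jar and pot directly at the end; the basin hadn't moved.

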